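Mount the foil roll in its dispenser and hold the roll end in its notch

TASK

The foil roll lies in the dispenser with nothing holding its right-hand end: lift the dispenser's lid right back until it rests on its stop, then take the sliding roll end by its upright grip and slide it left along its rail, into the core of the roll, until you feel it click into the first notch. Finish there, still gripping it in the notch so that I can draw off foil: do not let go, do not shove the roll out of its place, and leave the mugs, spice jar, salt shaker and glass beside the dispenser standing as they are.

Things in the scene. Friction and masses are not known exactly. Their poses are not given: they have to be found in the camera images.
- dispenser: foil dispenser fixed to the worktop: a bare-metal tray 110 mm deep (x), 380 mm long (y), rim 50 mm high, walls 4 mm, with a white lid over it. Origin at the centre of its underside; x points away from its front (tear-off) edge to its hinge, y along its length towards its left end, z up
- lid (a joint): hinge of the white lid along the tray's rear rim: 0 shut, 1.92 rad lying back on its stop; the lid (0.3 kg, a hollow cover 44 mm high over the rim) is lightly damped and almost frictionless: it falls shut below about 1.0 rad and falls open onto the stop above about 1.2 rad. Shut, its top is 94 mm above the worktop
- lid_bar (a point): middle of the lid's handle: a round steel bar 10 mm thick, 90 mm long, along the dispenser's y, 33 mm in front of the lid's front face (28 mm clear gap), on a post at each end; with the lid shut it is 64 mm above the worktop, 143 mm in front of the hinge axis and 14 mm above it. Pinched from above, it can turn between the fingers as the lid swings
- hinge (a point): point on the lid's hinge axis at mid-length (axis along the dispenser's y), 50 mm above the worktop; the bar swings on a circle of radius 144 mm about it
- hub (a joint): travel (m) of the black sliding roll end towards +y of the dispenser; 0 at the right end of its rail; starts at 0 to 0.038. It slides with about 2 N; a spring ball under it drops into the first notch at 0.062, draws it in over the last 3 mm with about 4 N and takes about 10 N to leave, its plug then 9 mm inside the core. 2 mm or more past the notch it pushes the roll. A second notch (0.088) is not used
- grip (a point): centre of the upright grip of the sliding roll end, 74 mm above the worktop: a black fin 14 mm thick (dispenser x), 30 mm long (y), top at 89 mm; below 54 mm the roll end spreads out wider. Free air in front of and behind the fin above the rim (50 mm); the front wall is 34 mm in front of it, the hinge 58 mm behind it. Covered by the lid while that is shut
- notch (a point): where the centre of the grip stands when the roll end sits in the first notch (fixed to the dispenser, 74 mm above the worktop)
- foil_roll_mid (a point): middle of the foil roll, on its axis, 36 mm above the worktop: bare aluminium foil 52 mm in diameter and 217 mm long, on a cardboard core 44 mm outside, 36 mm inside, that sticks out 10 mm at each end; it lies loose in two V saddles, its axis along the dispenser's y, with its left end over the fixed hub
- mug_5: pale grey-green mug, 72x107x86 mm, standing loose to the left of the dispenser upside down; not to be disturbed; origin at its underside, z up
- mug_6: off-white mug, 71x106x85 mm, standing loose to the left of the dispenser upside down; not to be disturbed; origin at its underside, z up
- mug_7: terracotta mug, 70x105x88 mm, standing loose to the left of the dispenser upside down; not to be disturbed; origin at its underside, z up
- cinnamon_jar: small spice jar, 47 mm wide, 98 mm high, standing loose to the right of the dispenser; not to be disturbed; origin at its underside, z up
- salt_shaker: salt shaker with a grey domed top, 44 mm wide, 90 mm high, standing loose to the right of the dispenser; not to be disturbed; origin at its underside, z up
- tumbler_4: ribbed green glass tumbler, 69 mm wide, 104 mm high, standing loose to the right of the dispenser upside down; not to be disturbed; origin at its underside, z up

How it is judged:
By the outcome, as a careful person would: the job done as asked, in the order asked, and still so for the second after the job is handed in, while the arm keeps its last pose, push and grip.
It also fails if it takes over 48 s, if anything falls off the work surface, if the arm or the gripper's body presses on something with over 40 N, if the wrist force passes 120 N, or if a joint passes its speed limit or range.

ROBOT

A 6-joint arm with a two-finger parallel gripper is mounted at the origin on a cart in front of the work surface, level with it; the furniture and walls round the work are solid. World frame = base frame: x ahead of the robot, y to its left, z up, the work surface at z = 0. Lengths are in m, angles in rad, forces in N, time in s.
With the tool pointing down it reaches from about 0.275 to 0.75 m from the base axis. Payload 10.2 kg.
Tool frame: the origin (TCP) lies midway between the tips of the shut fingers; the grasp point (between the pads) lies 19 mm behind it (env.hold_point_z is the distance from the TCP to the grasp point, in m); z points along the fingers, y is the line along which they close (so a half turn about z gives the same grasp; the last joint's range is limited). The gripper opens to 85 mm and grips with 20 to 120 N. Pads are 22 mm wide; open, the fingers measure 114 mm over their backs; the gripper's body (76 mm by 85 mm) begins 54 mm behind the grasp point. The pads swing forward as they close: fully open they stand 13 mm farther back than shut.
Start: joints at [-1.414, 0.313, 1.498, -0, 1.331, -0.223], TCP at [0.195, -0.488, 0.231] pointing down, gripper open.
Joint ranges: [-2.94, 2.94], [-0.97, 2.17], [0.19, 2.56], [-1.23, 4.37], [0.02, 3.11], [-2.88, 2.88]. Speed limits (rad/s): [2.39, 2.39, 3.01, 3.14, 3.14, 3.14].

INTERFACE

Orientations are given as a unit quaternion [x, y, z, w].
In Python, from bench import env, kinematics, monitor, eyes, job gives the robot as it stands. The module is installed in compiled form; this text tells all that it offers. Calls block until the motion is done:
- env.reach(position, orientation): joint-space move of the TCP to a pose.
- env.movel(position, velocity=0.15, frame=None, guard=None): straight line of the TCP; frame=None keeps the orientation; velocity is the mean speed in m/s. With guard (N) it stops when the force on the tool has changed by that much, and returns True; else False.
- env.set_joints(angles): joint-space move.
- env.release() and env.close_gripper(effort=None): open the fingers fully, or close them until they stop; effort is the grip in N (None keeps the last).
- env.hold(seconds).
- kinematics.ik(position, orientation): joint angles nearest the present ones, or None.
- monitor.sense(): the state.
- eyes.grab_frame(name): name is "scene" or "top"; returns a dict with "frame" (400x640x3 uint8, red, green, blue), "mtx" (3x3 intrinsics, pixels), "k1" (the pictures are not rectified: a ray, as slopes to the right and down, at radius r is drawn at 1 + k1 r^2 times it, then the intrinsics apply), "view" (4x4, takes a point from world to camera coordinates). Camera axes: x right, y down, z forward; pixel columns grow to the right and rows downward; lengths in m; the calibration is good to about 2 mm. A picture is of the moment at which its call begins. There is no depth.
A pose or a line that the arm cannot do raises env.MotionError and nothing moves.
- job.hand_in(): hands the job in; it is judged then, once.
The state is a dict: "clock": time; "joints": joint angles; "qvel": joint speeds; "joint_efforts": joint torques, N m; "position": TCP position; "ee_rot": TCP orientation; "contact_force": force on the tool from outside, world axes, zero at the start; "ft_torque": the same for the moment, N m; "finger_gap": opening from 0.0 (shut) to 1.0 (fully open); "gripper_force": force on a finger pad.
Only numpy, scipy, OpenCV 4.12 (cv2) and the standard library are available. Lean on these libraries where they do the work, as an engineer would, in place of code of your own. Each camera call takes 0.05 s, during which the arm holds its last target. There are 200 camera calls.

## Working session

There is one attempt and no reset: what is moved stays moved. The work goes in short steps, each a Python script; the robot and the scene stay as the last script left them, time stands still between calls to the robot, and variables do not carry over. Pictures are saved under pics/ and viewed, at most 10 in all, crops included, and the job is handed in when it is done.

```bash
mkdir -p pics; python3 - <<'E'
from bench import env, kinematics, monitor, eyes
import cv2,numpy as np
for n in("scene","top"):
    d=eyes.grab_frame(n); cv2.imwrite(f"pics/{n}0.png",d["frame"][:,:,::-1]); np.savez(f"{n}0.npz",**d)
    print(n,d["mtx"].round(1).tolist(),d["k1"]);print(np.array(d["view"]).round(3).tolist())
s=monitor.sense();print(s["clock"],s["position"],s["ee_rot"],env.hold_point_z,s["contact_force"])
E
```

```text
scene [[461.3, 0.0, 322.8], [0.0, 461.3, 201.1], [0.0, 0.0, 1.0]] 0.0020495926782525737
[[0.861, -0.509, -0.008, -0.432], [-0.385, -0.639, -0.666, 0.26], [0.334, 0.577, -0.746, 1.377], [0.0, 0.0, 0.0, 1.0]]
top [[393.9, 0.0, 317.1], [0.0, 393.9, 198.1], [0.0, 0.0, 1.0]] -0.07980171516507059
[[0.016, -1.0, -0.005, 0.022], [-0.992, -0.015, -0.124, 0.497], [0.124, 0.007, -0.992, 1.047], [0.0, 0.0, 0.0, 1.0]]
0.1 [ 0.19457352 -0.48738113  0.2307852 ] [ 9.82023679e-01  1.88756871e-01  2.05019305e-05 -5.80706967e-04] 0.0187 [-0.650419    0.0232291   0.27289311]
```

View pics/scene0.png

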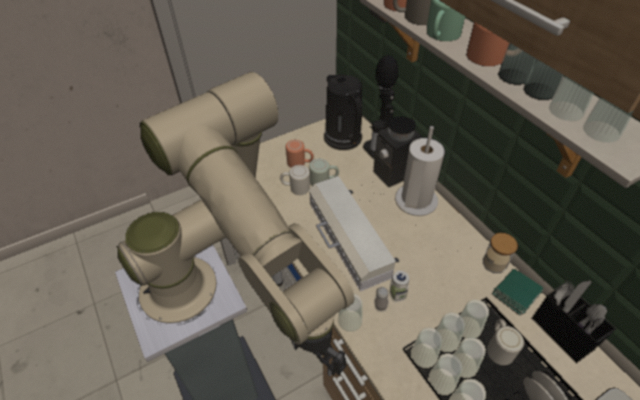

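View pics/top0.png

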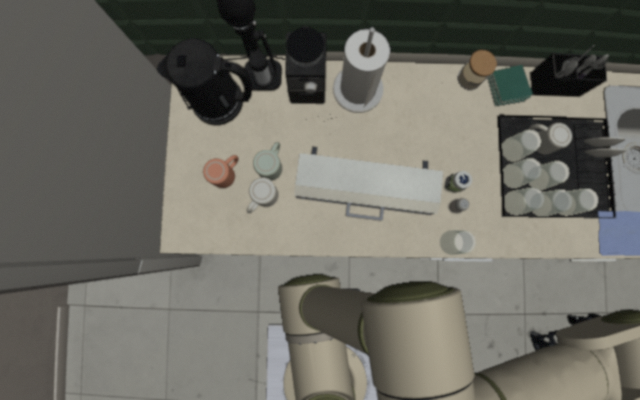

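The top view shows the white lid spanning about (297,155)–(443,212), with the bar at about (365,215). The spice jar is at (458,181), the salt shaker at (460,205), the tumbler at (457,242), and the mugs are to the left of the lid. I'll take a closer crop.

```bash
python3 - <<'E'
import cv2
a=cv2.imread("pics/top0.png")[140:260,285:485]; cv2.imwrite("pics/c1.png",cv2.resize(a,None,fx=4,fy=4,interpolation=cv2.INTER_CUBIC))
E
cat > h.py <<'E'
import numpy as np,cv2
def ray(d,uv):
    K=np.array(d["mtx"]);k=float(d["k1"]);V=np.array(d["view"])
    p=cv2.undistortPoints(np.array([[uv]],float),K,np.array([k,0,0,0,0.]))[0,0]
    R=V[:3,:3];t=V[:3,3]
    return -R.T@t, R.T@np.array([p[0],p[1],1])
def onz(d,uv,z):
    o,r=ray(d,uv); return o+r*(z-o[2])/r[2]
def proj(d,P):
    V=np.array(d["view"]);c=V[:3,:3]@np.array(P)+V[:3,3]; s=c[:2]/c[2]; s=s*(1+float(d["k1"])*(s@s)); K=np.array(d["mtx"]); return K[:2,:2]@s+K[:2,2]
E
```

```text
(no output)
```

View pics/c1.png

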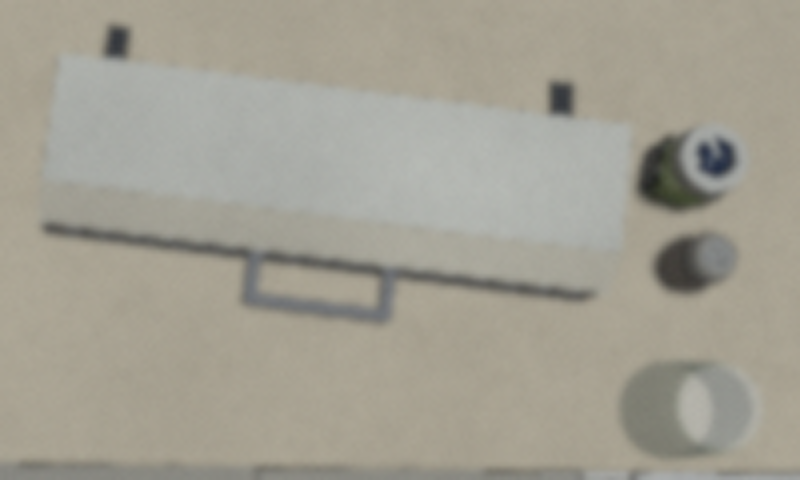

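The crop shows the lid's top face with corners at about (57,57), (632,122), (620,248) and (43,182). The bar runs from (247,300) to (388,319), with the jar, shaker and glass to the right. I'll turn these into positions.

```bash
python3 - <<'E'
from h import *
d=np.load("top0.npz"); s=np.load("scene0.npz")
f=lambda u,v:((u+.5)/4-.5+285,(v+.5)/4-.5+140)
C=[onz(d,f(*p),.094) for p in [(57,57),(632,122),(620,248),(43,182)]]
for c in C: print(c.round(4))
C=np.array(C); print("sizes",[np.linalg.norm(C[i]-C[(i+1)%4]).round(4) for i in range(4)])
ya=(C[0]-C[1]+C[3]-C[2]); yaw=np.arctan2(-ya[0],ya[1]); cen=C.mean(0); print("yaw",yaw,"cen",cen)
b=[onz(d,f(*p),.064) for p in[(247,300),(388,319)]]; print("bar",b,np.mean(b,0), np.linalg.norm(b[0]-b[1]))
X=np.array([np.cos(yaw),np.sin(yaw),0]);Y=np.array([-X[1],X[0],0])
m=np.mean(b,0)-cen; print("bar rel lid centre",m@X,m@Y)
for n,p,z in[("jar",(713,157),.098),("salt",(714,257),.09),("glass",(718,408),.104)]: print(n,onz(d,f(*p),z))
for n,p in [("m",(266,162)),("w",(262,190)),("t",(218,172))]: print(n,onz(d,p,.086))
import cv2
im=cv2.imread("pics/scene0.png"); cv2.imwrite("pics/c2.png",cv2.resize(im[160:320,280:440],None,fx=3.7,fy=3.7,interpolation=cv2.INTER_CUBIC))
for P in [*C,*b]: print(proj(s,P).round(1))
E
```

```text
[0.6049 0.0784 0.094 ]
[ 0.5677 -0.2985  0.094 ]
[ 0.4846 -0.2884  0.094 ]
[0.522  0.0856 0.094 ]
sizes [np.float64(0.3787), np.float64(0.0838), np.float64(0.376), np.float64(0.0832)]
yaw -0.09904804936657167 cen [ 0.54479296 -0.10571977  0.094     ]
bar [array([ 0.4499729, -0.0488339,  0.064    ]), array([ 0.43874302, -0.1420253 ,  0.064     ])] [ 0.44435796 -0.0954296   0.064     ] 0.09386557663502786
bar rel lid centre -0.10096030316109902 0.00030809721589452737
jar [ 0.54468384 -0.35022199  0.098     ]
salt [ 0.48004216 -0.35174611  0.09      ]
glass [ 0.38187154 -0.34656216  0.104     ]
m [0.5838046  0.16502191 0.086     ]
w [0.5091515  0.17303585 0.086     ]
t [0.55543017 0.29125485 0.086     ]
[336.9 175.7]
[395.1 260.1]
[369.1 270.2]
[314.5 183.5]
[316.2 225. ]
[328.4 247.1]
```

View pics/c2.png

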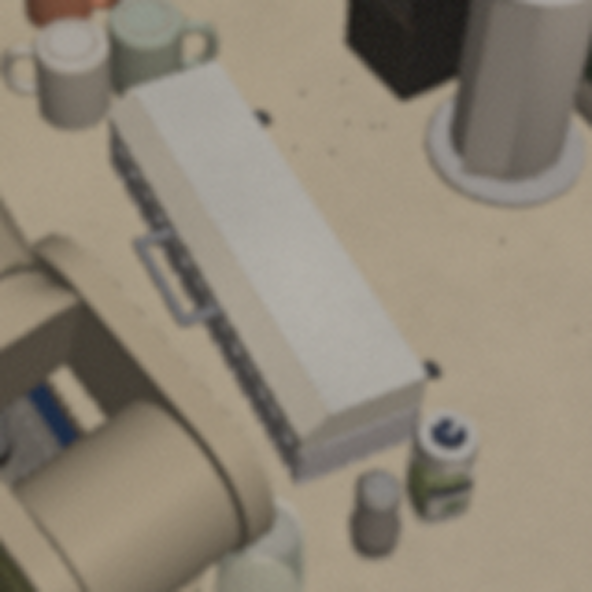

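The bar checks out in both views at about (0.444, -0.095, 0.064), with yaw about -0.10. An open finger wouldn't fit centred over the bar because the gap is only 28 mm. I'll lift the bar from below with shut fingers, tool tilted, following its arc. First I'll check IK.

```bash
cat >> h.py <<'E'
from scipy.spatial.transform import Rotation as Rn
YAW=-0.10; X=np.array([np.cos(YAW),np.sin(YAW),0]);Y=np.array([-X[1],X[0],0]);Z=np.array([0,0,1.])
B=np.array([.444,-.0955,.064]); H=B+.143*X-.014*Z
def quat(a,y): # tool z=a, tool y=y
    return Rn.from_matrix(np.c_[np.cross(y,a),y,a]).as_quat()
def pose(th,e=.020,off=.016,back=0,s=1):
    p=np.interp(th,[0,1.4],[.785,1.3]); ph=th+.0976
    b=H+.1437*(-np.cos(ph)*X+np.sin(ph)*Z)
    a=np.cos(p)*X-np.sin(p)*Z; n=np.sin(p)*X+np.cos(p)*Z
    return b+(e-back)*a-off*n, quat(a,s*Y)
E
python3 - <<'E'
from h import *
from bench import kinematics,monitor
print(monitor.sense()["joints"])
for s in(1,-1):
    P,q=pose(0,back=.1,off=.03,s=s)
    for nm,pp in(("hi",P+[0,0,.13]),("pre",P)): print(s,nm,pp,kinematics.ik(pp,q))
    for th in(0,.5,1,1.4): print(th,pose(th,s=s)[0],kinematics.ik(*pose(th,s=s)))
E
```

```text
[-1.41443132e+00  3.13431508e-01  1.49832904e+00  2.10480854e-06
  1.33099424e+00 -2.23427777e-01]
1 hi [ 0.3665768  -0.08773177  0.22932723] None
1 pre [ 0.3665768  -0.08773177  0.09932723] None
0 [ 0.44680834 -0.09578177  0.03854815] [-0.71454637  0.38286931  2.43682635  2.24308375  0.5483839   1.92827558]
0.5 [ 0.46622846 -0.09773029  0.10530973] None
1 [ 0.51465105 -0.10258875  0.1531371 ] [-0.49986436  0.20554253  1.9262322   0.26819298  0.63884823 -2.15653627]
1.4 [ 0.56581251 -0.10772202  0.16976408] [-0.43095967  0.34401782  1.64974276  0.11172094  0.89413254 -1.96065049]
-1 hi [ 0.3665768  -0.08773177  0.22932723] [-0.97950644 -0.45042021  2.40965813  0.84525774  0.81606646  0.20617979]
-1 pre [ 0.3665768  -0.08773177  0.09932723] None
0 [ 0.44680834 -0.09578177  0.03854815] [-0.71454637  0.38286931  2.43682635  2.24308375  0.5483839  -1.21331707]
0.5 [ 0.46622846 -0.09773029  0.10530973] [-0.60962066  0.16293607  2.23365758  0.95478837  0.34523038  0.21328138]
1 [ 0.51465105 -0.10258875  0.1531371 ] [-0.49986436  0.20554253  1.9262322   0.26819298  0.63884823  0.98505638]
1.4 [ 0.56581251 -0.10772202  0.16976408] [-0.43095967  0.34401782  1.64974276  0.11172094  0.89413254  1.18094216]
```

```bash
cat >> h.py <<'E'
def pose2(th,p,psi=0,e=.020,off=.017,back=0,s=-1,dz=0):
    ph=th+.0976
    b=H+.1437*(-np.cos(ph)*X+np.sin(ph)*Z)
    r=np.cos(psi)*X+np.sin(psi)*Y; t=np.cross(Z,r)
    a=np.cos(p)*r-np.sin(p)*Z; n=np.sin(p)*r+np.cos(p)*Z
    return b+(e-back)*a-off*n+dz*Z, quat(a,s*t)
E
python3 - <<'E'
from h import *
from bench import kinematics
for p in(.9,1.0,1.1,1.2):
  for psi in(-.6,-.3,0,.3,.6):
    L=[kinematics.ik(*pose2(0,p,psi,back=.1,off=.035,dz=.08)),kinematics.ik(*pose2(0,p,psi,back=.1,off=.035)),kinematics.ik(*pose2(0,p,psi,off=.035))]+[kinematics.ik(*pose2(th,p,psi)) for th in np.arange(0,1.45,.1)]
    bad=[i for i,l in enumerate(L) if l is None]
    g=np.array([l for l in L if l is not None])
    print(p,psi,bad, g[:,4].min().round(2), g[:,2].max().round(2), g[:,5].min().round(2),g[:,5].max().round(2), np.abs(np.diff(g,axis=0)).max().round(2))
E
```

```text
0.9 -0.6 [1, 5, 6, 7, 8, 9] 0.25 2.34 -2.33 2.82 5.17
0.9 -0.3 [] 0.06 2.52 -1.43 1.62 1.44
0.9 0 [] 0.33 2.53 -1.06 0.64 0.85
0.9 0.3 [] 0.55 2.44 -0.91 0.18 0.51
0.9 0.6 [] 0.72 2.29 -0.86 -0.09 0.31
1.0 -0.6 [2, 3, 4, 5] 0.23 2.34 2.29 2.77 0.38
1.0 -0.3 [] 0.06 2.43 -1.19 1.61 2.31
1.0 0 [] 0.28 2.44 -0.65 0.88 0.85
1.0 0.3 [] 0.48 2.37 -0.61 0.39 0.46
1.0 0.6 [] 0.66 2.24 -0.66 0.06 0.28
1.1 -0.6 [] 0.18 2.27 2.12 2.82 0.55
1.1 -0.3 [] 0.08 2.34 0.83 1.6 0.5
1.1 0 [] 0.26 2.35 -0.02 1.02 0.56
1.1 0.3 [] 0.45 2.3 -0.27 0.56 0.35
1.1 0.6 [] 0.62 2.2 -0.43 0.21 0.27
1.2 -0.6 [] 0.28 2.21 2.01 2.26 0.29
1.2 -0.3 [] 0.23 2.25 1.33 1.59 0.31
1.2 0 [] 0.32 2.26 0.53 1.12 0.31
1.2 0.3 [] 0.46 2.22 0.09 0.69 0.29
1.2 0.6 [] 0.61 2.16 -0.19 0.33 0.27
```

```bash
python3 - <<'E'
from h import *
from bench import env,monitor,eyes
p,psi=1.0,.3
env.close_gripper(20)
env.reach(*pose2(0,p,psi,back=.1,off=.04,dz=.08))
def go(P,v,g=None):
    h=env.movel(P[0],velocity=v,frame=P[1],guard=g); s=monitor.sense(); print(round(s["clock"],2),h,s["position"].round(4),s["contact_force"].round(1)); return h
go(pose2(0,p,psi,back=.1,off=.04),.15)
if not go(pose2(0,p,psi,off=.04),.1,8):
    go(pose2(0,p,psi,off=.024),.06,8)
d=eyes.grab_frame("top"); cv2.imwrite("pics/t1.png",cv2.resize(d["frame"][110:260,260:500,::-1],None,fx=3.2,fy=3.2,interpolation=cv2.INTER_CUBIC))
E
```

```text
3.08 False [ 0.3688 -0.1113  0.1101] [0.2 0.2 0. ]
4.22 False [ 0.4217 -0.1002  0.0259] [0.1 0.1 0.9]
4.64 False [ 0.4347 -0.0974  0.0344] [ 0.   0.2 -0.2]
```

View pics/t1.png

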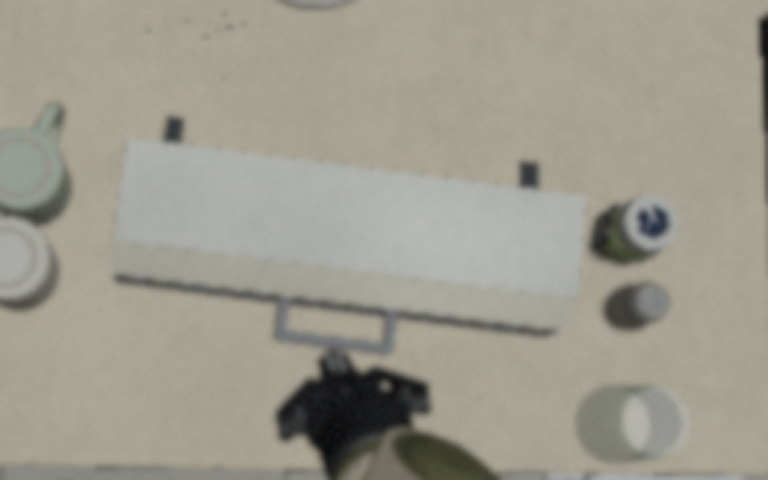

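The fingertips, at about (335,355) in the crop, reach under the middle of the bar, and nothing else is touched. I'll lift along the arc.

```bash
python3 - <<'E'
from h import *
from bench import env,monitor,eyes
p,psi=1.0,.3
for th in np.arange(0,1.46,.12):
    P=pose2(th,p,psi); h=env.movel(P[0],velocity=.1,frame=P[1],guard=20); s=monitor.sense(); print(th.round(2),round(s["clock"],2),h,s["contact_force"].round(1))
    if h: break
env.hold(.7)
for n in("top","scene"):
    d=eyes.grab_frame(n); np.savez(n+"1.npz",**d); cv2.imwrite(f"pics/{n}2.png",d["frame"][:,:,::-1])
a=cv2.imread("pics/top2.png")[110:260,260:500];b=cv2.imread("pics/scene2.png")[130:310,270:450]
cv2.imwrite("pics/m2.png",np.hstack([cv2.resize(a,(480,300)),cv2.resize(b,(300,300))]))
print(monitor.sense()["clock"])
E
```

```text
0.0 4.94 False [-0.6 -1.2 -0.1]
0.12 5.27 False [-3.7  0.3 -0.6]
0.24 5.59 False [-3.2 -1.  -0.4]
0.36 5.92 False [ 0.2 -1.7 -1.3]
0.48 6.24 False [ 0.1 -0.2 -0.4]
0.6 6.57 False [-0.   0.4 -0.7]
0.72 6.89 False [-0.1 -0.8 -0.8]
0.84 7.22 False [-0.7  0.6  0.4]
0.96 7.54 False [-0.   0.6  0.7]
1.08 7.87 False [ 0.6 -0.1 -0.4]
1.2 8.19 False [-1.   0.2 -0.2]
1.32 8.52 False [0.4 0.1 0.2]
1.44 8.84 False [-0.5  0.5 -0.8]
9.6417
```

View pics/m2.png

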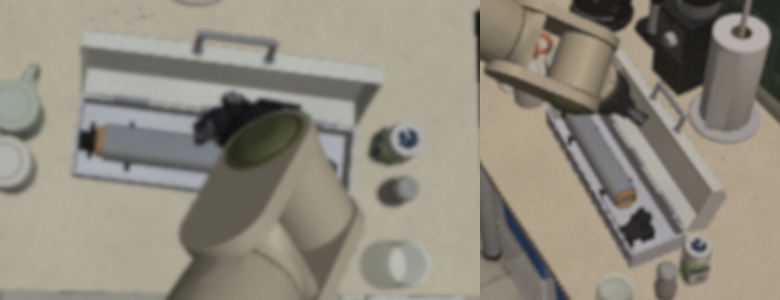

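The lid now lies back on its stop, and the roll and the black sliding end are visible. I'll lift clear, swing aside and measure the grip.

```bash
python3 - <<'E'
from h import *
from bench import env,monitor,eyes
s=monitor.sense(); P=s["position"]
env.movel(P-.04*X+[0,0,.08],velocity=.25); env.movel(monitor.sense()["position"]-.12*X+[0,0,.02],velocity=.25)
env.release()
env.set_joints([-1.35,.25,1.498,0,1.331,-.223])
for n in("top","scene"):
    d=eyes.grab_frame(n); np.savez(n+"2.npz",**d); cv2.imwrite(f"pics/{n}3.png",d["frame"][:,:,::-1])
a=cv2.imread("pics/top3.png")[120:240,350:450];b=cv2.imread("pics/scene3.png")[210:310,320:420]
cv2.imwrite("pics/m3.png",np.hstack([cv2.resize(a,(400,480),interpolation=2),cv2.resize(b,(400,400),interpolation=2)[:400].copy() if 0 else cv2.copyMakeBorder(cv2.resize(b,(400,400),interpolation=2),0,80,0,0,0)]))
print(monitor.sense()["clock"])
E
```

```text
13.2083
```

View pics/m3.png

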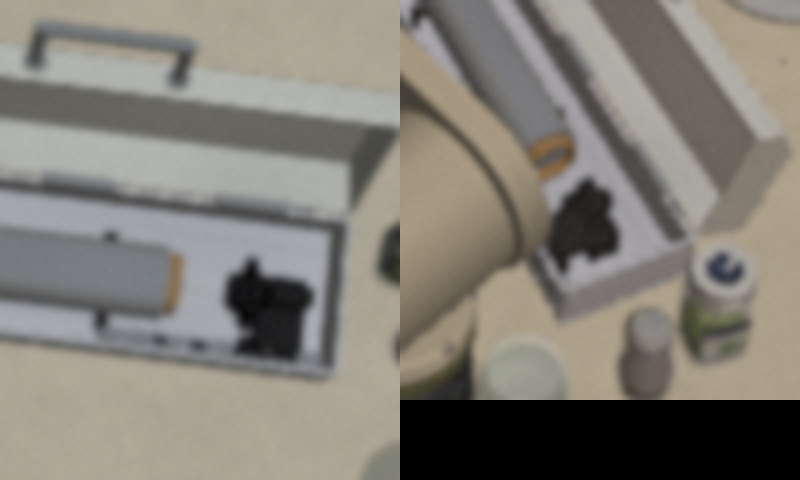

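```bash
python3 - <<'E'
from h import *
T=np.load("top2.npz");S=np.load("scene2.npz")
f=lambda u,v:((u+.5)/4-.5+350,(v+.5)/4-.5+120)
c=onz(T,f(288,294),.089); D=H-.055*X; D[2]=0
print("fin",c,"rel D",(c-D)@X,(c-D)@Y)
# tray right outer rim: corners at z=.05
for q in[(346,222),(334,378)]: w=onz(T,f(*q),.05);print("rim",w,(w-D)@X,(w-D)@Y)
w=onz(T,f(176,284),.036+0.022);print("core end",(w-D)@X,(w-D)@Y)
a=cv2.imread("pics/top3.png")[120:240,350:450];b=cv2.imread("pics/scene3.png")[210:310,320:420]
out=[]
g=D-.003*X+((c-D)@Y)*Y
for im,d,o in((a,T,(350,120)),(b,S,(320,210))):
    k=4;im=cv2.resize(im,None,fx=k,fy=k,interpolation=2)
    def pl(P,col):
        q=np.array([((proj(d,p)-o)+.5)*k-.5 for p in P]).round().astype(np.int32); cv2.polylines(im,[q],True,col,1)
    for z,col in((.089,(0,0,255)),(.054,(0,255,0))): pl([g+sx*.007*X+sy*.015*Y+z*Z for sx,sy in((1,1),(1,-1),(-1,-1),(-1,1))],col)
    pl([D+sx*.055*X+sy*.19*Y+.05*Z for sx,sy in((1,1),(1,-1),(-1,-1),(-1,1))],(255,0,0))
    out.append(cv2.copyMakeBorder(im,0,480-im.shape[0],0,0,0))
cv2.imwrite("pics/m4.png",np.hstack(out))
E
```

```text
fin [ 0.50676292 -0.24302217  0.089     ] rel D -0.01082299365523174 -0.1405193408636709
rim [ 0.5624708  -0.29410725  0.05      ] 0.049706575368109615 -0.1857877008485841
rim [ 0.4557601  -0.28352131  0.05      ] -0.05752784167261537 -0.1859079400759768
core end -0.007591512288594159 -0.07241744140656432
```

View pics/m4.png

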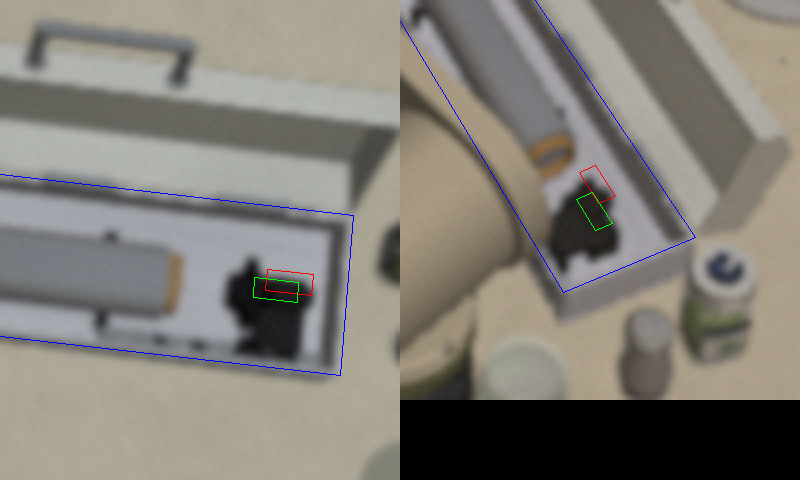

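The overlay shows the tray model is about 4 mm off in each axis, and the fin isn't clearly identified yet. I'll look at the black part again, brightened.

```bash
python3 - <<'E'
import cv2,numpy as np
a=cv2.imread("pics/top3.png")[178:214,400:438];b=cv2.imread("pics/scene3.png")[250:286,350:388]
g=lambda i:(np.clip((cv2.resize(i,None,fx=10,fy=10,interpolation=2).astype(float)-10)/90,0,1)**.6*255).astype(np.uint8)
cv2.imwrite("pics/m5.png",np.hstack([g(a),g(b)]))
E
```

```text
(no output)
```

View pics/m5.png

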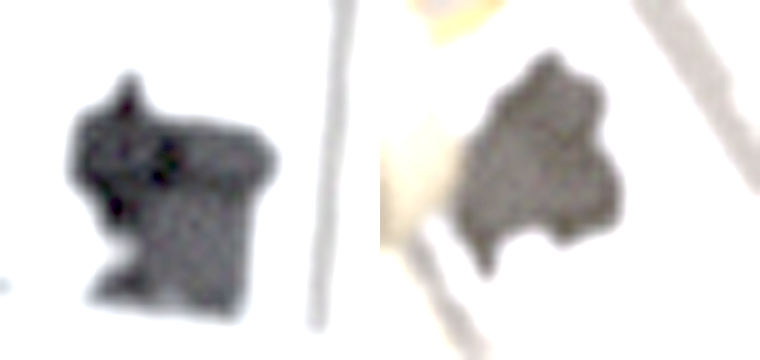

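The fin's top is the lighter block centred at about (217,155) in the left panel, which is top-view pixel (421.2,193.0). That matches my estimate, and the plug tip needs about 40 mm of travel. I'll go above it, descend with a guard and grip.

```bash
cat >> h.py <<'E'
D=H-.055*X; D[2]=0
G=D-.010*X-.141*Y
E
python3 - <<'E'
from h import *
from bench import env,monitor,kinematics
T=np.load("top2.npz")
print("travel est",(onz(T,(395.1,191),.054)-onz(T,(406.7,192.5),.054))@Y+.009)
best=None
cur=np.array(monitor.sense()["joints"])
for s in(1,-1):
    q=quat(-Z,s*X); j=kinematics.ik(G+.18*Z,q); print(s,None if j is None else np.round(j,2))
    if j is not None and (best is None or abs(j[5]-cur[5])<best[0]): best=(abs(j[5]-cur[5]),s)
q=quat(-Z,best[1]*X)
env.reach(G+.18*Z,q)
h=env.movel(G+.10*Z,velocity=.12,guard=10); h=h or env.movel(G+.058*Z,velocity=.06,guard=8)
s=monitor.sense(); print(h,s["clock"],s["position"],s["contact_force"].round(1))
if not h:
    env.close_gripper(20); s=monitor.sense(); print(s["clock"],s["position"],s["contact_force"].round(1),s["ft_torque"].round(2),s["finger_gap"],s["gripper_force"])
E
```

```text
travel est 0.04055686311343661
1 [-0.66  0.44  1.46 -0.    1.25 -0.56]
-1 [-0.66  0.44  1.46 -0.    1.25  2.59]
False 16.2667 [ 0.50773005 -0.24370171  0.05825714] [-0.   0.4  0.5]
16.9083 [ 0.50805997 -0.24378955  0.058172  ] [ 3.4 -0.9 -0.6] [-0.21 -0.56 -0.2 ] 0.15858564056474156 23.755129331439093
```

Gripped: the opening is about 13.5 mm, which matches the 14 mm fin, and the lateral force is small. Now I'll slide in small steps, watching the force along Y.

```bash
python3 - <<'E'
from h import *
from bench import env,monitor
env.close_gripper(45)
p0=monitor.sense()["position"].copy()
f0=monitor.sense()["contact_force"]; print(f0.round(1))
c=p0+.001*X
def step(t,v):
    env.movel(c+t*Y,velocity=v); env.hold(.05); s=monitor.sense(); f=s["contact_force"]; m=s["position"]
    print(round(t*1e3,1),round(s["clock"],2),"Y",round(f@Y,1),"X",round(f@X,1),"Z",round(f[2],1),"pos",round((m-p0)@Y*1e3,1),round(s["finger_gap"],3)); return f@Y
t=0
while t<.032: t+=.004; step(t,.03)
while t<.044:
    t+=.001; fy=step(t,.012)
    if t>.033 and fy>1: break
E
```

```text
[ 5.6 -0.9  0.9]
4.0 17.47 Y 3.6 X -3.9 Z 4.7 pos 4.6 0.154
8.0 17.8 Y 3.1 X -5.3 Z 5.3 pos 8.7 0.155
12.0 18.13 Y 3.8 X -4.0 Z 6.2 pos 12.7 0.154
16.0 18.47 Y 3.1 X -5.2 Z 4.7 pos 16.5 0.153
20.0 18.8 Y 3.1 X -5.1 Z 5.6 pos 20.6 0.153
24.0 19.13 Y 3.8 X -5.6 Z 4.4 pos 24.6 0.152
28.0 19.47 Y 3.7 X -5.0 Z 5.8 pos 28.6 0.154
32.0 19.8 Y 4.2 X -5.2 Z 5.1 pos 32.6 0.153
33.0 20.1 Y -1.1 X -6.1 Z 4.5 pos 32.9 0.157
34.0 20.4 Y -1.9 X -5.8 Z 5.2 pos 33.6 0.154
35.0 20.7 Y -2.0 X -4.9 Z 5.1 pos 34.6 0.153
36.0 21.0 Y -2.6 X -5.7 Z 4.4 pos 35.5 0.153
37.0 21.3 Y -2.5 X -5.8 Z 3.7 pos 36.6 0.156
38.0 21.6 Y -1.9 X -5.3 Z 3.4 pos 37.6 0.156
39.0 21.9 Y -2.3 X -5.7 Z 4.2 pos 38.6 0.15
40.0 22.2 Y -1.2 X -5.2 Z 3.6 pos 39.7 0.155
41.0 22.5 Y -0.8 X -6.2 Z 3.4 pos 41.0 0.158
42.0 22.8 Y 0.9 X -5.2 Z 4.3 pos 42.2 0.152
43.0 23.1 Y 2.0 X -5.2 Z 5.0 pos 43.5 0.151
```

The force has flipped to a forward pull, so the ball is entering the notch. I'll use finer steps now.

```bash
python3 - <<'E'
from h import *
from bench import env,monitor
c=monitor.sense()["position"].copy()
t=0
for i in range(8):
    t+=.0005
    env.movel(c+t*Y,velocity=.01); env.hold(.15); F=[]
    for _ in range(4): s=monitor.sense(); F.append(s["contact_force"]@Y); env.hold(.03)
    print(t*1e3,round(s["clock"],2),np.mean(F).round(2),"pos",round((s["position"]-c)@Y*1e3,2),s["contact_force"].round(1))
    if np.mean(F)<-3: break
E
```

```text
0.5 23.61 6.4 pos 1.34 [-1.6  6.9  4.1]
1.0 24.14 5.03 pos 1.45 [-2.   5.2  3.9]
1.5 24.68 3.15 pos 1.56 [-1.5  3.2  5.4]
2.0 25.21 -1.12 pos 1.73 [-3.  -0.3  3.6]
2.5 25.74 -4.32 pos 1.91 [-3.9 -4.4  2.4]
```

It clicked: a +6 N pull, then the roll end stuck at one spot with stiff resistance on both sides. I'll relax to about zero force and take a check look.

```bash
python3 - <<'E'
from h import *
from bench import env,monitor,eyes
s=monitor.sense();
env.movel(s["position"]-.0003*Y,velocity=.01); env.hold(.3)
for _ in range(3):
    s=monitor.sense(); print(s["clock"],s["contact_force"].round(1),s["contact_force"]@Y,s["finger_gap"],s["gripper_force"]); env.hold(.1)
o=[]
for n,sl,in (("top",np.s_[110:260,240:480]),("scene",np.s_[130:310,270:450])):
    d=eyes.grab_frame(n); o.append(cv2.resize(d["frame"][sl][:,:,::-1],(480,300) if n=="top" else (300,300),interpolation=2))
cv2.imwrite("pics/m6.png",np.hstack(o))
E
```

```text
26.325 [-2.4  0.6  3.3] 0.3707882918372393 0.1537138768134975 48.6123566475726
26.425 [-2.8  0.5  3.4] 0.2407486476949885 0.15808664184335533 48.6078476275361
26.525 [-2.5  1.6  4. ] 1.32755349059882 0.15644318230079884 48.60312207691095
```

View pics/m6.png

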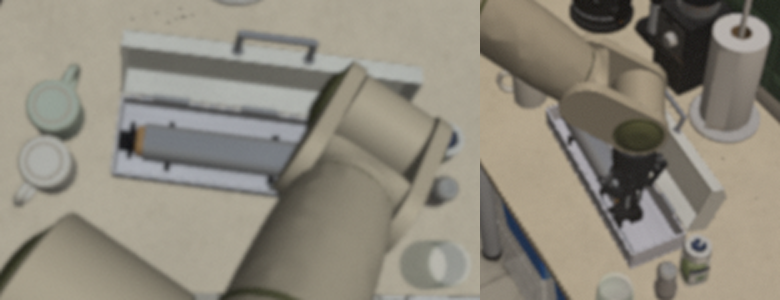

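The lid is back on its stop and the roll is still seated with its left end on the hub at about (140,138). The gripper is holding the fin, and everything nearby is standing. Handing in.

```bash
python3 -c "
from bench import job
print(job.hand_in())"
```

```text
the job is handed in; nothing more can be done
None
```

I handed the job in at about 27 s: the lid is back on its stop, the roll end has clicked into what I take to be the first notch (at the travel I had estimated from the pictures) and is still gripped there, the roll looks to be in its place, and the mugs, jar, shaker and glass I could see are standing (the arm hid part of the last pictures).

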